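Make up two job kits on the engraver's bench

TASK

Make up the kits for two jobs from the stock in the middle of the bench. Engraving job, in the wooden tray: lay the long graver flat in the wide compartment and stand the small spool upright in the narrow one. Stone-setting job, in the round steel dish: lay the short graver flat on the dish's floor and stand the low jar upright beside it, setting the glass down gently; leave the tall jar, the big spool, the tin and the swab cup where they are.

Things in the scene. Friction and masses are not known exactly. Their poses are not given: they have to be found in the camera images.
- tray: Dark wooden tray, fixed, 170 (x) by 165 (y) by 20 mm high, left or right of the stock. Origin: centre of its underside, z up. Walls and divider 5 mm thick, inner floor 6 mm above the origin. The divider runs along x at y = +20 mm: wide compartment y -77.5 to +17.5 mm, narrow one y +22.5 to +77.5 mm, both x -80 to +80 mm.
- dish: Shallow round steel dish, fixed, 180 mm across the rim, 18 mm high, wall 3 mm; its flat inner floor is 5 mm above the origin and 160 mm across. Origin: centre of its underside, z up. On the other side of the stock from the tray.
- graver_long: Longer engraving tool, 130 mm: wooden handle with a round butt, steel blade; lies on the flat under its handle. Origin: underside, at mid-length; x towards the blade tip, z up; tool axis 14 mm up. Handle x -65 to +5 mm, butt 28 mm in diameter; grip its waist, 22 mm in diameter, x -48 to -3 mm (centre of mass near x -30). Blade 5.6 mm. About 60 g.
- graver_short: Shorter engraving tool of the same make, 84 mm, lying the same way. Origin: underside, at mid-length; x towards the blade tip, z up; tool axis 14 mm up. Handle x -42 to +6 mm, butt 28 mm in diameter; grip its waist, 22 mm in diameter, x -25 to -2 mm (centre of mass near x -18). Blade 5.6 mm. About 40 g.
- jar_low: The low, wide jar of stones: round clear glass 54 mm in diameter and 23 mm tall, with a fixed white lid 50 mm in diameter on it, 34 mm tall in all, standing upright. Origin: centre of its underside, z up. About 90 g.
- jar_tall: The tall, narrow jar: clear glass 36 mm in diameter, with a white lid 32 mm in diameter, 64 mm tall in all, standing upright; not wanted for either kit. Origin: centre of its underside, z up.
- spool_small: The small spool of black thread with pale wooden ends, 26 mm in diameter, 34 mm tall, standing upright. Origin: centre of its underside, z up. About 30 g.
- spool_big: The big spool of black thread with pale wooden ends, 44 mm in diameter, 50 mm tall, standing upright; not wanted for either kit. Origin: centre of its underside, z up.
- tin: Bystander: open bare-metal tin, 50 mm by 100 mm (its x, y), 30 mm high, beyond the stock. Origin: centre of its underside.
- swab_cup: Bystander: small amber glass cup 48 mm in diameter and 55 mm high, with cotton swabs standing out to about 80 mm, beyond the stock. Origin: centre of its underside.
Not all that is in view belongs to the job. What is shaped like the graver_short but purple is not meant. Of the things that look like the dish, take the one that is farthest from the robot's base at the start.

How it is judged:
By the outcome, as a careful person would: the job done as asked, in the order asked, and still so for the second after the job is handed in, with the robot touching nothing.
It also fails if it takes over 101 s, if anything falls off the work surface, if the arm or the gripper's body presses on something with over 40 N, if the wrist force passes 120 N, or if a joint passes its speed limit or range.

ROBOT

A 6-joint arm with a two-finger parallel gripper is mounted at the origin on the work surface. World frame = base frame: x ahead of the robot, y to its left, z up, the work surface at z = 0. Lengths are in m, angles in degrees, forces in N, time in s.
With the tool pointing down it reaches from about 0.4 to 0.825 m from the base axis. Payload 7 kg.
Tool frame: the origin (TCP) lies midway between the tips of the shut fingers; the grasp point (between the pads) lies 19 mm behind it; z points along the fingers, x is the direction in which the jaws open and shut, and the axes are right-handed (so a half turn about z gives the same grasp; the last joint's range is limited). The gripper opens to 88 mm and grips with 3 to 60 N. Pads are 19 mm wide; open, the fingers measure 130 mm over their backs; the gripper's body (78 mm by 193 mm) begins 47 mm behind the grasp point.
Start: joints at [81.824, 20.546, 0.682, 0, -70.136, -16.507], TCP at [0.282, 0.613, 0.227] pointing down, gripper open.
Joint ranges: [-176.03, 176.03], [-82.01, 121.73], [-58.28, 71.71], [-173.87, 95.51], [-174.79, -0.11], [-173.66, 173.66]. Speed limits (degrees/s): [136.94, 136.94, 172.46, 180, 180, 180].

INTERFACE

Orientations are given as [roll, pitch, yaw] about the fixed x, y, z axes, in that order (R = Rz(yaw) Ry(pitch) Rx(roll)).
In Python, from plant import ctrl, vision, nets gives the robot as it stands.
- The arm moves only by the shell command python3 -m jog 'ROWS'. ROWS is text: rows parted by semicolons, each of 7 numbers parted by spaces: the turn, a rotation vector about the tool's x, y, z in units of 0.1 rad (1.0 is 0.1 rad), then the shift along the tool's x, y, z in units of 4 cm (1.0 is 4 cm), then the opening, from -1 (shut) to 1 (fully open). In form: rx ry rz x y z jaw; .... A call has 1 to 8 rows; each row shifts and turns the commanded pose from where the row before left it, along the tool's axes as they then stand; what a row does not reach is not made up. A row lasts 1/8 s, in which the tool goes at most 62.5 mm and 10.7 degrees, less where a joint would pass 70% of its speed; a pose out of reach is approached as far as the arm can. A call with a number of a shift or a turn outside -1 to 1 is refused whole. A call with a gripper value outside its range is refused whole. The fingers move at their own pace and stop on an object; the grip force is fixed at half the most. Time passes only in rows, so rows that do not move let the fingers close. It gives the time, the measured TCP pose, the force and the opening at its end, in the units of the state.
- ctrl.get_obs(): the state, without advancing time (a new reading comes with each control period).
- vision.snapshot(name): name is "scene" or "top"; returns (picture, depth): 384x512x3 uint8, red, green, blue; 384x512 float32, m along the optical axis (not along the pixel's ray), 0 where there is no reading.
- vision.camera_info(name): a dict with "camera_matrix" (3x3 intrinsics, pixels), "camera_from_world" (4x4, takes a point from world to camera coordinates). Camera axes: x right, y down, z forward; pixel columns grow to the right and rows downward; lengths in m; the calibration is good to about 2 mm. A picture is of the moment at which its call begins. camera_info takes no time and is no camera call.
- ctrl.close_job(): hands the job in, once; it reports no verdict.
Trained networks look in the newest picture that a camera, given by its name, has taken for a name from the list of things; names that differ only in an ending like _2 or _b are one class to them, and where a whole thing is asked for, a point or a joint stands for the part that bears it (a point fixed in the world has none). Each returns a list of dicts, best first, with "score" (0 to 1); they miss things now and then, are a little off and sometimes report something else, mostly with a low value. They report only what shows in the picture. A call takes as long as a camera call. They do not tell look-alikes from the thing itself.
- nets.boxes_of(target, camera): "location" ([x, y, z] in m, in world coordinates, good to about 4 mm: the middle of the surface that is visible of it).
The state is a dict: "clock": time; "joint_pos": joint angles; "qvel": joint speeds; "tau": joint torques, N m; "tool_pos": TCP position; "orientation": TCP orientation; "force": force on the tool from outside, world axes, zero at the start; "moment": the same for the moment, N m; "opening": finger opening in m.
Only numpy, scipy, OpenCV 4.12 (cv2) and the standard library are available. Lean on these libraries where they do the work, as an engineer would, in place of code of your own. Each camera call takes 0.05 s, during which the arm holds its last target.

## Working session

There is one attempt and no reset: what is moved stays moved. The work goes in short steps, Python scripts to look and compute and a shell command to move; the robot and the scene stay as the last step left them, time stands still between calls to the robot, and variables do not carry over. Pictures are saved under pics/ and viewed, and the job is handed in when it is done.

```bash
ls; mkdir -p pics; python3 - <<'E'
from plant import ctrl, vision, nets
import cv2, numpy as np
o=ctrl.get_obs(); print({k:np.round(v,3) for k,v in o.items()})
for c in ("scene","top"):
    p,d=vision.snapshot(c); cv2.imwrite(f"pics/{c}0.png",cv2.resize(p[:,:,::-1],(768,576),interpolation=cv2.INTER_CUBIC)); np.savez(f"{c}0.npz",p=p,d=d)
    i=vision.camera_info(c); print(c,np.round(i["camera_matrix"],1).tolist(),np.round(i["camera_from_world"],3).tolist())
for n in ["tray","dish","graver_long","graver_short","jar_low","jar_tall","spool_small","spool_big","tin","swab_cup"]:
    print(n,[(np.round(r["location"],3).tolist(),round(r["score"],2)) for r in nets.boxes_of(n,"top")][:4])
print(ctrl.get_obs()["clock"])
E
```

```text
pics
{'clock': np.float64(0.0), 'joint_pos': array([ 8.1824e+01,  2.0592e+01,  6.3400e-01, -1.9000e-02, -7.0136e+01,
       -1.6509e+01]), 'qvel': array([ 0.003, -0.006, -0.014, -0.076, -0.081,  0.085]), 'tau': array([ 1.0000e-03, -5.8272e+01,  2.9306e+01,  6.9970e+00,  7.0000e-03,
       -0.0000e+00]), 'tool_pos': array([0.282, 0.613, 0.226]), 'orientation': array([-1.79991e+02, -9.50000e-02, -1.14692e+02]), 'force': array([0.636, 0.474, 0.054]), 'moment': array([0.019, 0.038, 0.045]), 'opening': np.float64(0.088)}
scene [[374.6, 0.0, 258.4], [0.0, 374.6, 190.9], [0.0, 0.0, 1.0]] [[-0.766, 0.642, 0.005, 0.384], [0.373, 0.451, -0.811, -0.163], [-0.523, -0.619, -0.585, 1.243], [0.0, 0.0, 0.0, 1.0]]
top [[397.7, 0.0, 255.4], [0.0, 397.7, 189.0], [0.0, 0.0, 1.0]] [[-0.11, -0.994, 0.005, 0.041], [-0.971, 0.107, -0.212, 0.513], [0.21, -0.028, -0.977, 0.943], [0.0, 0.0, 0.0, 1.0]]
tray [([0.441, -0.089, 0.033], 0.73), ([0.529, 0.305, 0.012], 0.59)]
dish [([0.478, -0.306, 0.004], 0.82), ([0.251, -0.327, 0.006], 0.55)]
graver_long [([0.675, -0.09, 0.022], 0.75)]
graver_short [([0.568, 0.089, 0.023], 0.69), ([0.324, 0.117, 0.023], 0.68)]
jar_low [([0.442, -0.087, 0.034], 0.82)]
jar_tall [([0.432, 0.093, 0.062], 0.72)]
spool_small [([0.541, -0.082, 0.036], 0.55)]
spool_big [([0.64, 0.07, 0.045], 0.81)]
tin [([0.762, -0.113, 0.004], 0.97)]
swab_cup [([0.767, 0.123, 0.034], 0.64), ([0.441, -0.087, 0.033], 0.4)]
0.6
```

View pics/top0.png

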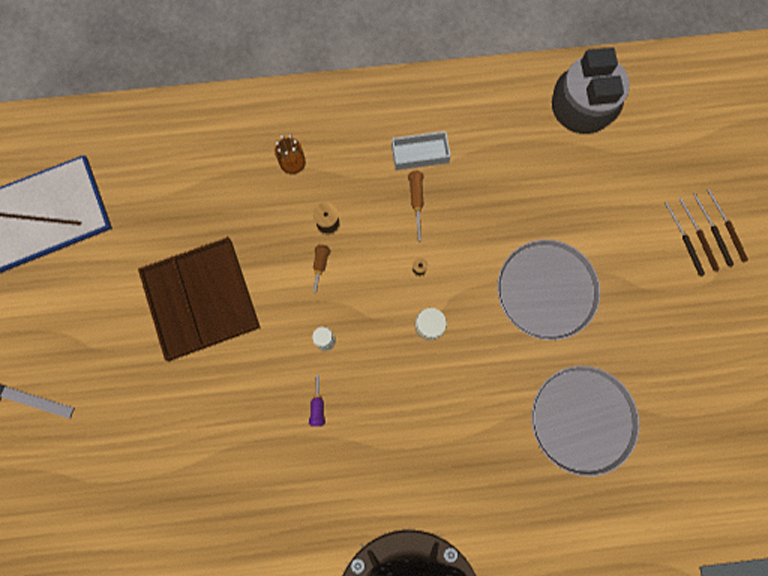

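View pics/scene0.png

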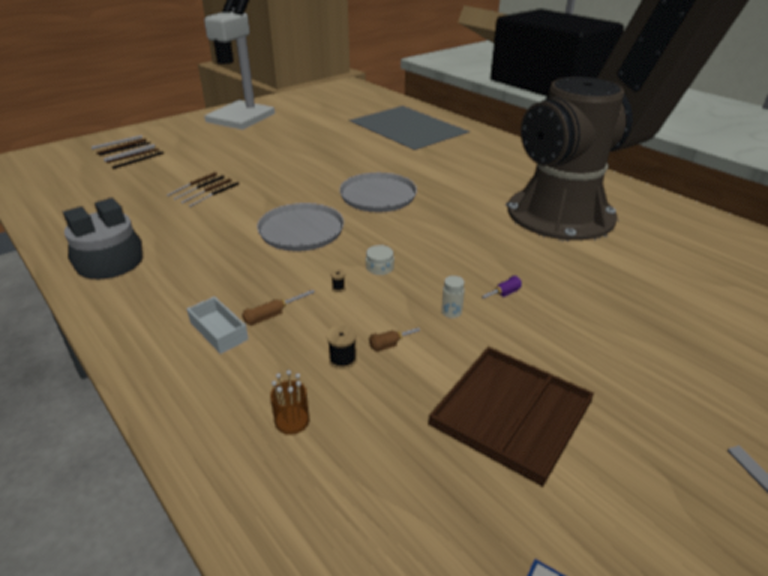

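The top view shows the tray on the left at about (200,300), with its narrow side to the left. Two dishes sit on the right, and the one wanted is the upper at (548,290). The long graver is at (417,205), the short brown one at (320,265), the purple decoy at (317,400), the low jar at (431,323) and the small spool at (420,267). Next I'll measure the geometry.

```bash
cat > h.py <<'E'
from plant import ctrl, vision, nets
import cv2, numpy as np
from scipy.spatial.transform import Rotation as Ro
def cloud(c,d):
    i=vision.camera_info(c);K=np.array(i["camera_matrix"]);T=np.linalg.inv(np.array(i["camera_from_world"]))
    v,u=np.mgrid[:d.shape[0],:d.shape[1]]
    P=np.stack([(u-K[0,2])/K[0,0]*d,(v-K[1,2])/K[1,1]*d,d],-1)
    return P@T[:3,:3].T+T[:3,3]
def to_tool(goal,yaw=None):
    """world TCP goal -> tool-axis shift in row units, using the measured pose; turn in rz units for yaw (assumes tool down)"""
    o=ctrl.get_obs();R=Ro.from_euler('xyz',o["orientation"],degrees=True)
    e=Ro.from_euler('xyz',[180,0,o["orientation"][2] if yaw is None else yaw],degrees=True)
    rv=(R.inv()*e).as_rotvec()/0.1
    s=R.inv().apply(np.array(goal)-o["tool_pos"])/0.04
    s2=e.inv().apply(np.array(goal)-o["tool_pos"])/0.04
    print("clk",round(float(o["clock"]),2),"pos",np.round(o["tool_pos"],4),"ori",np.round(o["orientation"],2),"open",round(float(o["opening"]),4))
    print("turn",np.round(rv,2),"shift now-axes",np.round(s,2),"shift goal-axes",np.round(s2,2))
E
python3 - <<'E'
from h import *
z=np.load("top0.npz");P=cloud("top",z["d"]);ok=z["d"]>0
print("table z",np.median(P[ok][:,2]))
def ob(n,x,y,r,lo,hi):
    m=ok&(np.hypot(P[...,0]-x,P[...,1]-y)<r)&(P[...,2]>lo)&(P[...,2]<hi)
    q=P[m]; (c,s,a)=cv2.minAreaRect(q[:,:2].astype(np.float32)*1000)
    C,V=cv2.PCACompute(q[:,:2].astype(np.float32),mean=None)
    print(n,len(q),"mean",q.mean(0).round(4),"zmax",q[:,2].max().round(3),"rect",np.round(c,1),np.round(s,1),round(a,1),"axis",np.degrees(np.arctan2(V[0,1],V[0,0])).round(1))
    return q
ob("glong",.675,-.09,.075,.010,.05)
ob("glong butt",.72,-.09,.03,.02,.05)
ob("gshort",.568,.089,.055,.010,.05)
ob("gshort fat",.568,.089,.055,.02,.05)
ob("jlow lid",.442,-.087,.04,.03,.05)
ob("ssmall",.541,-.082,.025,.03,.05)
ob("sbig",.64,.07,.04,.045,.06)
ob("jtall",.432,.093,.03,.058,.08)
ob("tray",.529,.305,.14,.008,.04)
ob("tray rim",.529,.305,.14,.017,.04)
ob("dish",.478,-.306,.11,.003,.04)
ob("dish rim",.478,-.306,.11,.014,.04)
ob("swab",.767,.123,.05,.03,.1)
ob("tin",.762,-.113,.07,.02,.1)
# crop images big
p=z["p"]
a=cv2.resize(p[105:165,195:305],None,fx=7,fy=7,interpolation=cv2.INTER_CUBIC)
cv2.imwrite("pics/cropA.png",a[:,:,::-1])
E
```

```text
table z -5.122450490013808e-05
glong 348 mean [ 0.6943 -0.0934  0.0217] zmax 0.032 rect [ 678.7 -108.4] [145.7  68.6] 10.4 axis -2.7
glong butt 122 mean [ 0.7175 -0.0925  0.0255] zmax 0.032 rect [714.9 -90.2] [49.  49.2] 89.9 axis 11.4
gshort 186 mean [0.571  0.0897 0.0216] zmax 0.032 rect [559.8  90.3] [24.6 82.1] 79.5 axis -16.2
gshort fat 126 mean [0.5792 0.0876 0.024 ] zmax 0.032 rect [576.   85.6] [23.9 49.2] 85.1 axis -15.8
jlow lid 297 mean [ 0.4427 -0.0883  0.034 ] zmax 0.039 rect [443.2 -88.8] [48.2 46.5] 84.8 axis 96.7
ssmall 78 mean [ 0.544  -0.0818  0.0337] zmax 0.039 rect [544.9 -81.5] [23.9 24.3] 78.0 axis -32.6
sbig 220 mean [0.6465 0.0707 0.0498] zmax 0.055 rect [646.6  70. ] [41.5 42.9] 84.2 axis -23.9
jtall 133 mean [0.4352 0.0939 0.0639] zmax 0.068 rect [435.9  94.3] [31.4 29.1] 20.3 axis 40.4
tray 1383 mean [0.5312 0.3098 0.0148] zmax 0.025 rect [532.4 305.5] [171.3 165.8] 14.2 axis 17.3
tray rim 637 mean [0.5298 0.3106 0.02  ] zmax 0.025 rect [532.1 305.2] [171. 166.] 14.0 axis 9.1
dish 3180 mean [ 0.4813 -0.3035  0.0069] zmax 0.022 rect [ 475.6 -302.4] [213.8 209.2] 71.1 axis 69.3
dish rim 320 mean [ 0.4875 -0.3098  0.0172] zmax 0.022 rect [ 482.2 -300.2] [175.7 177.9] 81.0 axis 21.6
swab 232 mean [0.7688 0.1251 0.0514] zmax 0.081 rect [770.3 125.3] [47.5 46.5] 53.4 axis 12.8
tin 291 mean [ 0.7502 -0.1077  0.0268] zmax 0.036 rect [ 741.6 -111.5] [ 95.4 100.3] 2.2 axis 131.5
```

```bash
python3 - <<'E'
from h import *
z=np.load("top0.npz")
cv2.imwrite("pics/cropB.png",cv2.resize(z["p"][150:250,85:185],None,fx=5.5,fy=5.5,interpolation=cv2.INTER_CUBIC)[:,:,::-1])
E
```

```text
(no output)
```

View pics/cropA.png

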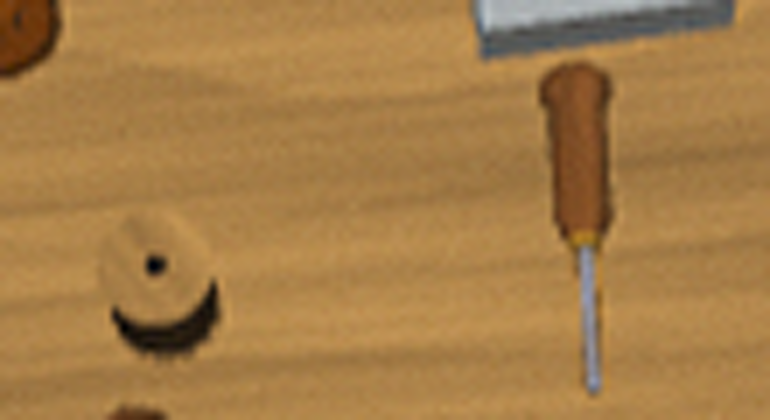

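View pics/cropB.png

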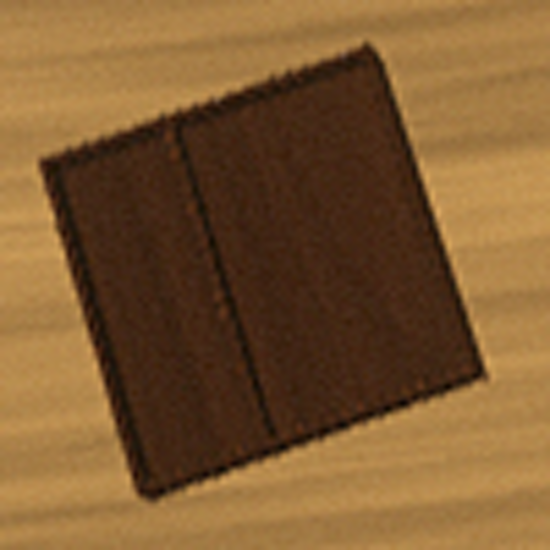

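```bash
python3 - <<'E'
from h import *
z=np.load("top0.npz");p=z["p"]
cv2.imwrite("pics/cropC.png",cv2.resize(p[155:205,190:240],None,fx=11,fy=11,interpolation=cv2.INTER_CUBIC)[:,:,::-1])
i=vision.camera_info("top");K=np.array(i["camera_matrix"]);T=np.linalg.inv(np.array(i["camera_from_world"]))
def ray(u,v,h):
    d=T[:3,:3]@np.linalg.inv(K)@[u,v,1];o=T[:3,3];return o+d*(h-o[2])/d[2]
c=lambda x,y:((x+.5)/7-.5+195,(y+.5)/7-.5+105)
for n,x,y in[("tip",594,391),("collar",584,238),("butt end",578,63),("butt mid",577,90)]: print(n,ray(*c(x,y),.014).round(4))
# silhouette handle of long: 
P=cloud("top",z["d"])
for n,bx in(("long",(.58,.74,-.125,-.06)),("short",(.51,.615,.06,.12))):
    m=(P[...,0]>bx[0])&(P[...,0]<bx[1])&(P[...,1]>bx[2])&(P[...,1]<bx[3])&(P[...,2]>.006)
    q=P[m]
    for a in np.arange(bx[0],bx[1],.01):
        s=q[(q[:,0]>=a)&(q[:,0]<a+.01)]
        if len(s):print(n,round(a+.005,3),len(s),"y",s[:,1].min().round(4),s[:,1].max().round(4),"mid",((s[:,1].min()+s[:,1].max())/2).round(4),"z",s[:,2].max().round(3))
E
```

```text
tip [ 0.5932 -0.0883  0.014 ]
collar [ 0.6542 -0.0919  0.014 ]
butt end [ 0.7257 -0.0984  0.014 ]
butt mid [ 0.7146 -0.0966  0.014 ]
long 0.585 1 y -0.086 -0.086 mid -0.086 z 0.006
long 0.595 8 y -0.0903 -0.0869 mid -0.0886 z 0.018
long 0.605 7 y -0.0917 -0.0761 mid -0.0839 z 0.019
long 0.615 9 y -0.092 -0.0866 mid -0.0893 z 0.018
long 0.625 7 y -0.0914 -0.0878 mid -0.0896 z 0.018
long 0.635 7 y -0.0927 -0.089 mid -0.0909 z 0.018
long 0.645 11 y -0.0968 -0.0858 mid -0.0913 z 0.019
long 0.655 25 y -0.1005 -0.0838 mid -0.0921 z 0.024
long 0.665 32 y -0.1015 -0.082 mid -0.0917 z 0.027
long 0.675 29 y -0.1024 -0.0829 mid -0.0926 z 0.027
long 0.685 28 y -0.1042 -0.084 mid -0.0941 z 0.03
long 0.695 27 y -0.1054 -0.0852 mid -0.0953 z 0.028
long 0.705 34 y -0.1066 -0.0846 mid -0.0956 z 0.03
long 0.715 28 y -0.1067 -0.0825 mid -0.0946 z 0.029
long 0.725 3 y -0.1024 -0.094 mid -0.0982 z 0.024
long 0.735 104 y -0.1246 -0.0631 mid -0.0939 z 0.032
short 0.525 9 y 0.0993 0.1052 mid 0.1022 z 0.018
short 0.535 8 y 0.0982 0.1045 mid 0.1013 z 0.019
short 0.545 8 y 0.095 0.1009 mid 0.098 z 0.018
short 0.555 27 y 0.0834 0.0998 mid 0.0916 z 0.026
short 0.565 31 y 0.0803 0.1015 mid 0.0909 z 0.027
short 0.575 31 y 0.079 0.1005 mid 0.0898 z 0.028
short 0.585 37 y 0.0726 0.097 mid 0.0848 z 0.03
short 0.595 34 y 0.0723 0.0964 mid 0.0843 z 0.032
short 0.605 1 y 0.0927 0.0927 mid 0.0927 z 0.02
```

View pics/cropC.png

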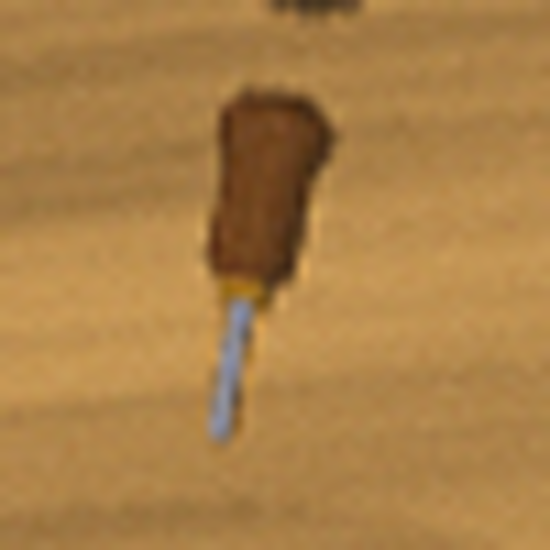

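```bash
python3 - <<'E'
from h import *
from scipy.optimize import least_squares
z=np.load("top0.npz");P=cloud("top",z["d"])
r=np.hypot(P[...,0]-.481,P[...,1]+.302);m=(r<.1)&(P[...,2]>.014)&(z["d"]>0);q=P[m]
f=least_squares(lambda t:np.hypot(q[:,0]-t[0],q[:,1]-t[1])-t[2],[.48,-.3,.088],loss="soft_l1",f_scale=.002);print("dish",f.x.round(4),len(q))
to_tool([.688,-.095,.08],-94)
E
```

```text
dish [ 0.4811 -0.2996  0.0873] 320
clk 0.6 pos [0.2819 0.6133 0.2266] ori [ 180.     -0.   -114.68] open 0.0876
turn [ 0.   -0.   -3.61] shift now-axes [ 11.85 -16.62   3.66] shift goal-axes [ 16.96 -11.36   3.66]
```

```bash
python3 -m jog '0 0 -0.9 0 0 0 1;0 0 -0.9 0 0 0 1;0 0 -0.9 0 0 0 1;0 0 -0.9 0 0 0 1'; python3 -c "
from h import *
to_tool([.688,-.095,.08],-94)"
```

```text
clock: 1.1
tool_pos: [0.2819, 0.6133, 0.2266]
orientation: [-180.0, 0.0, -93.9]
force: [0.1, 0.4, 0.5]
opening: 0.0875
clk 1.1 pos [0.2819 0.6133 0.2266] ori [-1.800e+02  1.000e-02 -9.389e+01] open 0.0875
turn [-0.    0.    0.02] shift now-axes [ 16.98 -11.33   3.66] shift goal-axes [ 16.96 -11.36   3.67]
```

```bash
python3 -m jog '0 0 0 0.94 -0.63 0 1;0 0 0 0.94 -0.63 0 1;0 0 0 0.94 -0.63 0 1;0 0 0 0.94 -0.63 0 1;0 0 0 0.94 -0.63 0 1;0 0 0 0.94 -0.63 0 1;0 0 0 0.94 -0.63 0 1;0 0 0 0.94 -0.63 0 1'; python3 -m jog '0 0 0 0.94 -0.63 0 1;0 0 0 0.94 -0.63 0 1;0 0 0 0.94 -0.63 0.2 1;0 0 0 0.94 -0.63 0.5 1;0 0 0 0.94 -0.63 0.5 1;0 0 0 0.94 -0.63 0.7 1;0 0 0 0.94 -0.63 0.7 1;0 0 0 0.94 -0.63 0.7 1';python3 -c "
from h import *
to_tool([.688,-.095,.05],-94)"
```

```text
clock: 2.1
tool_pos: [0.4623, 0.2977, 0.2269]
orientation: [-180.0, 0.0, -94.0]
force: [0.9, 0.3, 0.4]
opening: 0.088
clock: 3.1
tool_pos: [0.6424, -0.0166, 0.0939]
orientation: [-180.0, 0.0, -94.0]
force: [0.5, 0.8, -0.3]
opening: 0.0878
clk 3.1 pos [ 0.6424 -0.0166  0.0939] ori [-1.7996e+02  1.0000e-02 -9.4050e+01] open 0.0878
turn [-0.01  0.   -0.01] shift now-axes [ 1.87 -1.28  1.1 ] shift goal-axes [ 1.87 -1.27  1.1 ]
```

```bash
python3 -m jog '0 0 0 0.94 -0.64 0 1;0 0 0 0.94 -0.64 0 1;0 0 0 0 0 0.5 1;0 0 0 0 0 0.6 1;0 0 0 0 0 0 1';python3 -c "
from h import *
to_tool([.688,-.095,.003],-94)"
```

```text
clock: 3.72
tool_pos: [0.6858, -0.0943, 0.0485]
orientation: [179.8, -0.0, -94.1]
force: [-0.5, -0.9, 0.4]
opening: 0.0876
clk 3.73 pos [ 0.6858 -0.0943  0.0485] ori [ 1.7977e+02 -3.0000e-02 -9.4090e+01] open 0.0876
turn [ 0.04 -0.01 -0.02] shift now-axes [ 0.01 -0.06  1.14] shift goal-axes [ 0.01 -0.06  1.14]
```

```bash
python3 -m jog '0 0 0 0 -0.06 0.3 1;0 0 0 0 0 0.3 1;0 0 0 0 0 0.3 1;0 0 0 0 0 0.22 1;0 0 0 0 0 0 1;0 0 0 0 0 0 -1;0 0 0 0 0 0 -1;0 0 0 0 0 0 -1'; python3 -m jog '0 0 0 0 0 0 -1;0 0 0 0 0 0 -1;0 0 0 0 0 0 -1;0 0 0 0 0 0 -1';python3 -c "
from h import *
to_tool([.688,-.095,.003],-94)"
```

```text
clock: 4.72
tool_pos: [0.6899, -0.0941, 0.0062]
orientation: [-180.0, 0.0, -94.1]
force: [0.5, 0.4, 0.3]
opening: 0.0631
clock: 5.22
tool_pos: [0.6896, -0.0941, 0.0058]
orientation: [180.0, -0.0, -94.1]
force: [-0.1, 0.3, 0.7]
opening: 0.0229
clk 5.22 pos [ 0.6896 -0.0941  0.0058] ori [180.    -0.   -94.06] open 0.0229
turn [ 0.   -0.   -0.01] shift now-axes [0.02 0.04 0.07] shift goal-axes [0.02 0.04 0.07]
```

```bash
python3 -m jog '0 0 0 0 0 0 -1;0 0 0 0 0 -0.2 -1;0 0 0 0 0 -0.4 -1;0 0 0 0 0 -0.6 -1;0 0 0 0 0 -0.8 -1;0 0 0 0 0 -0.8 -1;0 0 0 0 0 0 -1';python3 - <<'E'
from h import *
p,d=vision.snapshot("scene");cv2.imwrite("pics/s1.png",cv2.resize(p[150:300,80:330],None,fx=3,fy=3)[:,:,::-1])
a=np.radians(14);c=np.array([.532,.3053]);X=np.array([np.cos(a),np.sin(a)]);Y=np.array([-X[1],X[0]])
print("graver goal",c+.030*X-.030*Y, "spool", c+.05*Y)
g=c+.030*X-.030*Y
to_tool([*g,.1],-76)
E
```

```text
clock: 6.1
tool_pos: [0.6919, -0.0941, 0.1227]
orientation: [-179.6, 0.0, -94.0]
force: [0.3, 0.2, -0.2]
opening: 0.0211
graver goal [0.56836653 0.28344879] spool [0.51990391 0.35381479]
clk 6.15 pos [ 0.6907 -0.094   0.1205] ori [-1.7977e+02  4.0000e-02 -9.4050e+01] open 0.0211
turn [-0.04  0.   -3.15] shift now-axes [-9.2   3.72  0.51] shift goal-axes [-9.9   0.68  0.51]
```

View pics/s1.png

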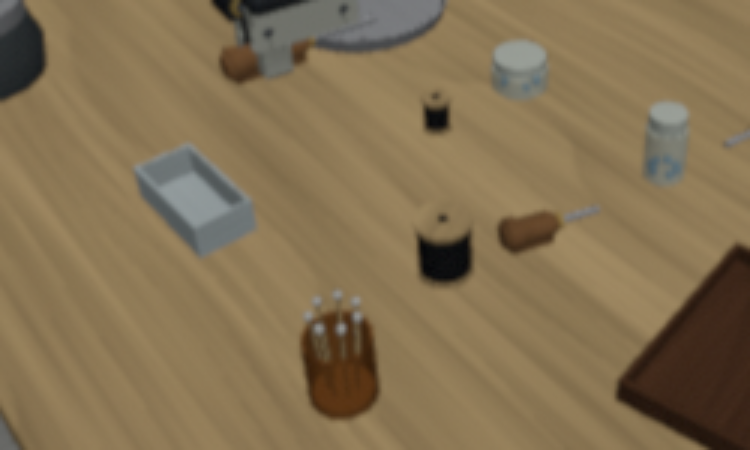

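The long graver is held level, with its handle and jaws at (270,55) in the crop. Moving it to the tray.

```bash
python3 -m jog '0 0 -0.8 0 0 0 -1;0 0 -0.8 0 0 0 -1;0 0 -0.8 0 0 0 -1;0 0 -0.75 0 0 0 -1;0 0 0 -0.8 0.06 0 -1;0 0 0 -0.8 0.06 0 -1;0 0 0 -0.8 0.06 0 -1;0 0 0 -0.8 0.06 0 -1'; python3 -m jog '0 0 0 -0.8 0.06 0 -1;0 0 0 -0.8 0.06 0 -1;0 0 0 -0.8 0.06 0 -1;0 0 0 -0.8 0.06 0 -1;0 0 0 -0.8 0.06 0 -1;0 0 0 -0.8 0.06 0.2 -1;0 0 0 -0.8 0.06 0.3 -1;0 0 0 -0.8 0.06 0 -1';python3 -c "
from h import *
to_tool([.5684,.2834,.05],-76)"
```

```text
clock: 7.15
tool_pos: [0.6484, 0.0285, 0.1171]
orientation: [179.9, 0.0, -76.0]
force: [1.7, 1.0, -0.2]
opening: 0.021
clock: 8.15
tool_pos: [0.5674, 0.2717, 0.0962]
orientation: [179.8, -0.1, -76.0]
force: [-0.2, 0.7, -0.0]
opening: 0.0209
clk 8.15 pos [0.5674 0.2717 0.0962] ori [ 1.7984e+02 -6.0000e-02 -7.6030e+01] open 0.0209
turn [ 0.03 -0.01 -0.  ] shift now-axes [-0.28 -0.1   1.15] shift goal-axes [-0.28 -0.09  1.15]
```

```bash
python3 -m jog '0 0 0 -0.25 -0.08 0.3 -1;0 0 0 0 0 0.4 -1;0 0 0 0 0 0.4 -1;0 0 0 0 0 0 -1;0 0 0 0 0 0 -1';python3 -c "
from h import *
to_tool([.5684,.2834,.0125],-76)"
```

```text
clock: 8.78
tool_pos: [0.57, 0.2814, 0.0538]
orientation: [-180.0, -0.0, -76.0]
force: [0.9, -0.5, -0.4]
opening: 0.021
clk 8.78 pos [0.57   0.2814 0.0538] ori [-1.800e+02 -1.000e-02 -7.605e+01] open 0.021
turn [-0.   -0.   -0.01] shift now-axes [-0.06  0.03  1.03] shift goal-axes [-0.06  0.03  1.03]
```

```bash
python3 -m jog '0 0 0 -0.05 0.03 0.3 -1;0 0 0 0 0 0.3 -1;0 0 0 0 0 0.2 -1;0 0 0 0 0 0.15 -1;0 0 0 0 0 0 -1;0 0 0 0 0 0 -1';python3 -c "
from h import *
to_tool([.5684,.2834,.0125],-76)"
```

```text
clock: 9.52
tool_pos: [0.5681, 0.2838, 0.016]
orientation: [-180.0, 0.0, -76.0]
force: [0.4, -0.1, -1.1]
opening: 0.0207
clk 9.53 pos [0.5681 0.2838 0.016 ] ori [-179.98    0.    -76.  ] open 0.0207
turn [-0.  0. -0.] shift now-axes [ 0.01 -0.    0.09] shift goal-axes [ 0.01 -0.    0.09]
```

```bash
python3 -m jog '0 0 0 0 0 0.08 -1;0 0 0 0 0 0 -1;0 0 0 0 0 0 -1'
```

```text
clock: 9.9
tool_pos: [0.568, 0.2837, 0.0127]
orientation: [-180.0, 0.0, -76.0]
force: [0.0, -0.9, -0.2]
opening: 0.0209
```

```bash
python3 -m jog '0 0 0 0 0 0.03 -1;0 0 0 0 0 0 -1;0 0 0 0 0 0 -1'; python3 -m jog '0 0 0 0 0 0.03 -1;0 0 0 0 0 0 -1;0 0 0 0 0 0 -1'
```

```text
clock: 10.28
tool_pos: [0.5681, 0.2837, 0.0117]
orientation: [-180.0, 0.0, -76.0]
force: [-0.6, -0.6, 3.4]
opening: 0.0211
clock: 10.65
tool_pos: [0.5681, 0.2838, 0.0116]
orientation: [-180.0, 0.0, -76.0]
force: [-4.5, -1.7, 13.4]
opening: 0.0209
```

```bash
python3 -m jog '0 0 0 0 0 -0.03 -0.1;0 0 0 0 0 0 -0.1;0 0 0 0 0 0 -0.1;0 0 0 0 0 0 -0.1;0 0 0 0 0 -0.3 -0.1;0 0 0 0 0 -0.8 -0.1;0 0 0 0 0 -0.8 -0.1;0 0 0 0 0 -0.8 -0.1'; python3 - <<'E'
from h import *
p,d=vision.snapshot("scene");cv2.imwrite("pics/s2.png",cv2.resize(p[200:330,270:410],None,fx=4,fy=4)[:,:,::-1])
to_tool([.544,-.082,.08],-166)
E
```

```text
clock: 11.65
tool_pos: [0.568, 0.2837, 0.1213]
orientation: [-180.0, 0.0, -76.0]
force: [0.7, -0.4, 0.2]
opening: 0.0397
clk 11.7 pos [0.5702 0.285  0.1263] ori [-1.796e+02  1.200e-01 -7.595e+01] open 0.0396
turn [-0.04  0.07 15.72] shift now-axes [8.74 2.87 1.12] shift goal-axes [ 2.85 -8.74  1.16]
```

View pics/s2.png

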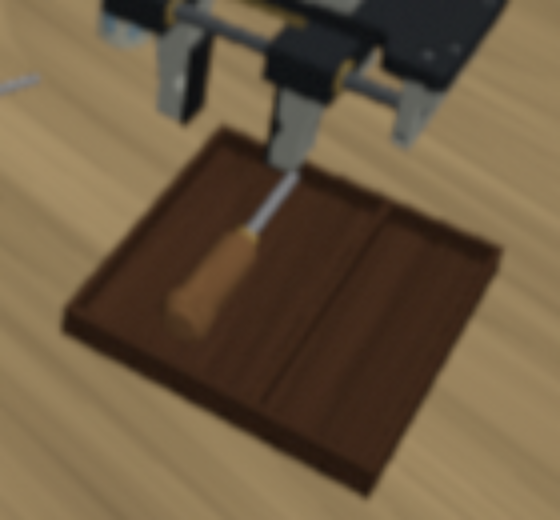

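The long graver lies flat in the wide compartment, at about (230,260) in the crop. The small spool is next.

```bash
python3 -m jog '0 0 1 0.55 0.18 0 0;0 0 1 0.55 0.18 0 0;0 0 1 0.5 0.2 0 0;0 0 1 0.5 0.2 0 0;0 0 1 0.4 0.2 0 0;0 0 1 0.4 0 0 0;0 0 1 0.3 0 0 0;0 0 1 0.3 0 0 0'; python3 -m jog '0 0 1 0 0 0 0;0 0 1 0 0 0 0;0 0 1 0 0 0 0;0 0 1 0 0 0 0;0 0 1 0 0 0 0;0 0 1 0 0 0 0;0 0 1 0 0 0 0.15;0 0 0.72 0 0 0 0.15'; python3 -c "
from h import *
to_tool([.5445,-.0818,.08],-166)"
```

```text
clock: 12.7
tool_pos: [0.5222, 0.1455, 0.1202]
orientation: [-180.0, 0.1, -122.0]
force: [-0.2, 0.5, -0.6]
opening: 0.0436
clock: 13.7
tool_pos: [0.5224, 0.1459, 0.1201]
orientation: [180.0, 0.1, -166.2]
force: [0.6, 0.6, 0.5]
opening: 0.0502
clk 13.7 pos [0.5224 0.1459 0.1201] ori [ 1.7999e+02  5.0000e-02 -1.6623e+02] open 0.0502
turn [ 0.    0.01 -0.04] shift now-axes [ 0.82 -5.66  1.  ] shift goal-axes [ 0.84 -5.66  1.  ]
```

```bash
python3 -m jog '0 0 0 0.12 -0.8 0 0.15;0 0 0 0.12 -0.8 0 0.15;0 0 0 0.12 -0.8 0 0.15;0 0 0 0.12 -0.8 0.2 0.15;0 0 0 0.12 -0.8 0.3 0.15;0 0 0 0.12 -0.8 0.3 0.15;0 0 0 0.12 -0.86 0.2 0.15;0 0 0 0 0 0 0.15'; python3 -m jog '0 0 0 0 0 0 0.15'; python3 -c "
from h import *
to_tool([.5445,-.0818,.004],-166)"
```

```text
clock: 14.7
tool_pos: [0.5437, -0.0839, 0.0792]
orientation: [-180.0, -0.0, -166.2]
force: [0.1, -0.2, -1.0]
opening: 0.0506
clock: 14.82
tool_pos: [0.5443, -0.082, 0.0799]
orientation: [-180.0, 0.0, -166.1]
force: [-0.5, -0.4, 0.3]
opening: 0.0504
clk 14.82 pos [ 0.5443 -0.082   0.0799] ori [-1.7999e+02  4.0000e-02 -1.6611e+02] open 0.0504
turn [-0.    0.01 -0.02] shift now-axes [-0.01  0.    1.9 ] shift goal-axes [-0.01  0.    1.9 ]
```

```bash
python3 -m jog '0 0 0 0 0 0.5 0.15;0 0 0 0 0 0.5 0.15;0 0 0 0 0 0.4 0.15;0 0 0 0 0 0.3 0.15;0 0 0 0 0 0.2 0.15;0 0 0 0 0 0 0.15;0 0 0 0 0 0 0.15'; python3 -m jog '0 0 0 0 0 0 -1;0 0 0 0 0 0 -1;0 0 0 0 0 0 -1;0 0 0 0 0 0 -1;0 0 0 0 0 0 -1'
```

```text
clock: 15.7
tool_pos: [0.5444, -0.082, 0.0037]
orientation: [-180.0, 0.0, -166.1]
force: [-0.1, -0.3, 0.5]
opening: 0.0501
clock: 16.32
tool_pos: [0.5441, -0.082, 0.0035]
orientation: [-180.0, 0.0, -166.1]
force: [-0.7, 0.0, 3.1]
opening: 0.0255
```

```bash
python3 -m jog '0 0 0 0 0 -0.2 -1;0 0 0 0 0 -0.5 -1;0 0 0 0 0 -0.7 -1;0 0 0 0 0 -0.7 -1;0 0 0 0 0 -0.4 -1;0 0 0 0 0 0 -1;0 0 0 0 0 0 -1'; python3 - <<'E'
from h import *
p,d=vision.snapshot("scene");cv2.imwrite("pics/s3.png",cv2.resize(p[100:230,150:320],None,fx=4,fy=4)[:,:,::-1])
to_tool([.52,.354,.1],-166)
E
```

```text
clock: 17.2
tool_pos: [0.5434, -0.082, 0.1025]
orientation: [180.0, -0.1, -166.1]
force: [0.3, -0.5, 0.4]
opening: 0.0251
clk 17.25 pos [ 0.5433 -0.0821  0.1023] ori [ 1.7998e+02 -1.0000e-01 -1.6609e+02] open 0.0255
turn [ 0.   -0.02 -0.02] shift now-axes [-2.06 10.72  0.06] shift goal-axes [-2.07 10.72  0.06]
```

View pics/s3.png

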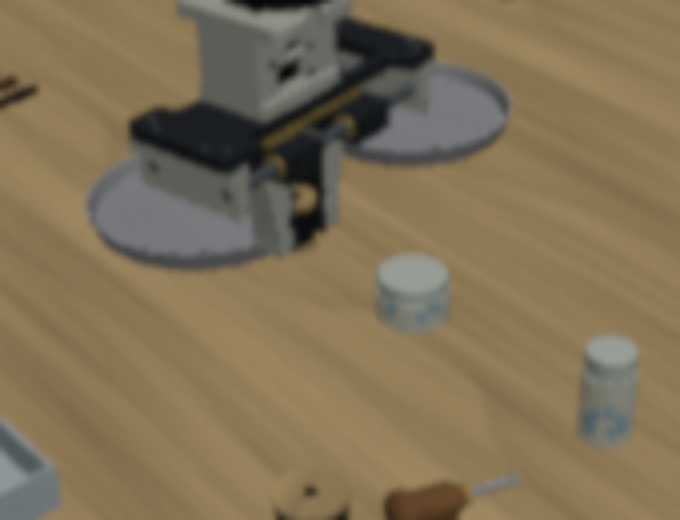

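The spool is upright between the pads, at about (305,205) in the crop. Moving it to the narrow compartment.

```bash
python3 -m jog '0 0 0 -0.1 0.5 0 -1;0 0 0 -0.17 0.86 0 -1;0 0 0 -0.17 0.86 0 -1;0 0 0 -0.17 0.86 0 -1;0 0 0 -0.17 0.86 0 -1;0 0 0 -0.17 0.86 0 -1;0 0 0 -0.17 0.86 0 -1;0 0 0 -0.17 0.86 0 -1'; python3 -m jog '0 0 0 -0.17 0.86 0 -1;0 0 0 -0.17 0.86 0 -1;0 0 0 -0.17 0.86 0 -1;0 0 0 -0.17 0.86 0 -1;0 0 0 -0.17 0.76 0 -1;0 0 0 0 0 0 -1;0 0 0 0 0 0 -1'; python3 -c "
from h import *
to_tool([.52,.354,.0115],-166)"
```

```text
clock: 18.25
tool_pos: [0.5307, 0.1844, 0.1022]
orientation: [-180.0, -0.1, -166.1]
force: [0.1, -0.4, 0.1]
opening: 0.0257
clock: 19.12
tool_pos: [0.5234, 0.3541, 0.1021]
orientation: [-179.9, -0.1, -166.1]
force: [-0.5, 0.6, -0.3]
opening: 0.0254
clk 19.12 pos [0.5234 0.3541 0.1021] ori [-1.7993e+02 -1.1000e-01 -1.6607e+02] open 0.0254
turn [-0.01 -0.02 -0.01] shift now-axes [0.08 0.02 2.27] shift goal-axes [0.08 0.02 2.27]
```

```bash
python3 -m jog '0 0 0 0.08 0.02 0.4 -1;0 0 0 0 0 0.6 -1;0 0 0 0 0 0.5 -1;0 0 0 0 0 0.4 -1;0 0 0 0 0 0.25 -1;0 0 0 0 0 0.12 -1;0 0 0 0 0 0 -1;0 0 0 0 0 0 -1'; python3 -m jog '0 0 0 0 0 0.03 -1;0 0 0 0 0 0 -1;0 0 0 0 0 0 -1'
```

```text
clock: 20.12
tool_pos: [0.521, 0.3552, 0.0132]
orientation: [180.0, 0.1, -166.1]
force: [0.3, -0.5, -0.3]
opening: 0.0252
clock: 20.5
tool_pos: [0.5207, 0.3549, 0.0115]
orientation: [180.0, 0.0, -166.1]
force: [0.7, 0.6, -0.2]
opening: 0.0253
```

```bash
python3 -m jog '0 0 0 0 0 0.03 -1;0 0 0 0 0 0 -1;0 0 0 0 0 0 -1'; python3 -m jog '0 0 0 0 0 0.03 -1;0 0 0 0 0 0 -1;0 0 0 0 0 0 -1'
```

```text
clock: 20.88
tool_pos: [0.5206, 0.3548, 0.0101]
orientation: [-180.0, -0.0, -166.1]
force: [0.9, 0.4, -0.6]
opening: 0.0254
clock: 21.25
tool_pos: [0.5207, 0.3549, 0.0096]
orientation: [180.0, 0.0, -166.1]
force: [-1.2, -1.2, 6.0]
opening: 0.0255
```

Contact. I'll release it, then go for the short graver.

```bash
python3 -m jog '0 0 0 0 0 0 -0.1;0 0 0 0 0 0 -0.1;0 0 0 0 0 0 -0.1;0 0 0 0 0 -0.2 -0.1;0 0 0 0 0 -0.5 -0.1;0 0 0 0 0 -0.8 -0.1;0 0 0 0 0 -0.8 -0.1;0 0 0 0 0 -0.5 -0.1'; python3 - <<'E'
from h import *
p,d=vision.snapshot("scene");cv2.imwrite("pics/s4.png",cv2.resize(p[200:330,270:410],None,fx=4,fy=4)[:,:,::-1])
to_tool([.5756,.088,.06],-104)
E
```

```text
clock: 22.25
tool_pos: [0.5212, 0.3553, 0.1234]
orientation: [179.9, 0.1, -166.1]
force: [0.6, -0.4, -0.2]
opening: 0.0392
clk 22.3 pos [0.5221 0.356  0.1259] ori [ 179.85    0.28 -166.04] open 0.0394
turn [ -0.     0.06 -10.83] shift now-axes [ 0.33 -6.83  1.63] shift goal-axes [ 6.18 -2.92  1.65]
```

View pics/s4.png

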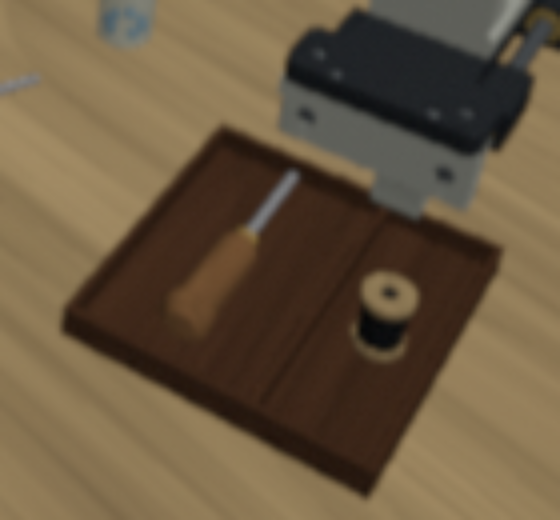

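The spool is upright in the narrow compartment, at (385,310) in the crop.

```bash
python3 -m jog '0 0 -1 0 0 0 -0.1;0 0 -1 0 0 0 -0.1;0 0 -1 0 0 0 -0.1;0 0 -1 0 0 0 -0.1;0 0 -1 0 0 0 -0.1;0 0 -1 0 0 0 0.3;0 0 -1 0 0 0 0.3;0 0 -1 0 0 0 0.3'; python3 -m jog '0 0 -1 0 0 0 0.3;0 0 -1 0 0 0 0.3;0 0 -0.83 0 0 0 0.3;0 0 0 0.6 -0.3 0 0.3;0 0 0 0.8 -0.4 0 0.3;0 0 0 0.8 -0.4 0 0.3;0 0 0 0.8 -0.4 0 0.3;0 0 0 0.8 -0.4 0 0.3'; python3 -c "
from h import *
to_tool([.5756,.088,.06],-104)"
```

```text
clock: 23.3
tool_pos: [0.5206, 0.3548, 0.1212]
orientation: [-180.0, 0.0, -120.1]
force: [0.3, 0.0, 1.1]
opening: 0.0563
clock: 24.3
tool_pos: [0.5576, 0.1868, 0.1212]
orientation: [-180.0, 0.0, -104.1]
force: [-0.1, 0.4, -0.1]
opening: 0.057
clk 24.3 pos [0.5576 0.1868 0.1212] ori [-1.7999e+02  1.0000e-02 -1.0411e+02] open 0.057
turn [-0.    0.   -0.02] shift now-axes [ 2.29 -1.04  1.53] shift goal-axes [ 2.29 -1.04  1.53]
```

```bash
python3 -m jog '0 0 0 0.8 -0.4 0 0.3;0 0 0 0.75 -0.32 0.1 0.3;0 0 0 0.55 -0.25 0.3 0.3;0 0 0 0 0 0.5 0.3;0 0 0 0 0 0.5 0.3;0 0 0 0 0 0 0.3;0 0 0 0 0 0 0.3'; python3 -c "
from h import *
to_tool([.5756,.088,.004],-104)"
```

```text
clock: 25.18
tool_pos: [0.5752, 0.0977, 0.0658]
orientation: [-180.0, 0.0, -104.0]
force: [-0.6, -0.5, -0.4]
opening: 0.057
clk 25.18 pos [0.5752 0.0977 0.0658] ori [-1.7996e+02  1.0000e-02 -1.0405e+02] open 0.057
turn [-0.01  0.   -0.01] shift now-axes [ 0.23 -0.07  1.54] shift goal-axes [ 0.23 -0.07  1.54]
```

```bash
python3 -m jog '0 0 0 0.22 -0.07 0 0.3;0 0 0 0 0 0.3 0.3;0 0 0 0 0 0.4 0.3;0 0 0 0 0 0.4 0.3;0 0 0 0 0 0.3 0.3;0 0 0 0 0 0.14 0.3;0 0 0 0 0 0 0.3;0 0 0 0 0 0 0.3'; python3 -m jog '0 0 0 0 0 0 -1;0 0 0 0 0 0 -1;0 0 0 0 0 0 -1;0 0 0 0 0 0 -1;0 0 0 0 0 0 -1'
```

```text
clock: 26.18
tool_pos: [0.5758, 0.089, 0.0038]
orientation: [-180.0, 0.0, -104.0]
force: [-0.0, -0.0, 0.4]
opening: 0.0567
clock: 26.8
tool_pos: [0.5755, 0.0888, 0.0035]
orientation: [-180.0, 0.0, -104.0]
force: [0.1, 0.1, 1.1]
opening: 0.0211
```

```bash
python3 -m jog '0 0 0 0 0 -0.2 -1;0 0 0 0 0 -0.5 -1;0 0 0 0 0 -0.7 -1;0 0 0 0 0 -0.7 -1;0 0 0 0 0 -0.4 -1;0 0 0 0 0 0 -1;0 0 0 0 0 0 -1'; python3 - <<'E'
from h import *
p,d=vision.snapshot("scene");cv2.imwrite("pics/s5.png",cv2.resize(p[100:250,150:340],None,fx=4,fy=4)[:,:,::-1])
to_tool([.487,-.3354,.1],-104)
E
```

```text
clock: 27.68
tool_pos: [0.5747, 0.0886, 0.1024]
orientation: [179.9, -0.0, -104.0]
force: [-0.1, -0.6, -1.0]
opening: 0.0213
clk 27.73 pos [0.5746 0.0885 0.1021] ori [ 1.7990e+02 -6.0000e-02 -1.0404e+02] open 0.0209
turn [ 0.02 -0.01 -0.01] shift now-axes [10.81 -0.45  0.06] shift goal-axes [10.81 -0.44  0.05]
```

View pics/s5.png

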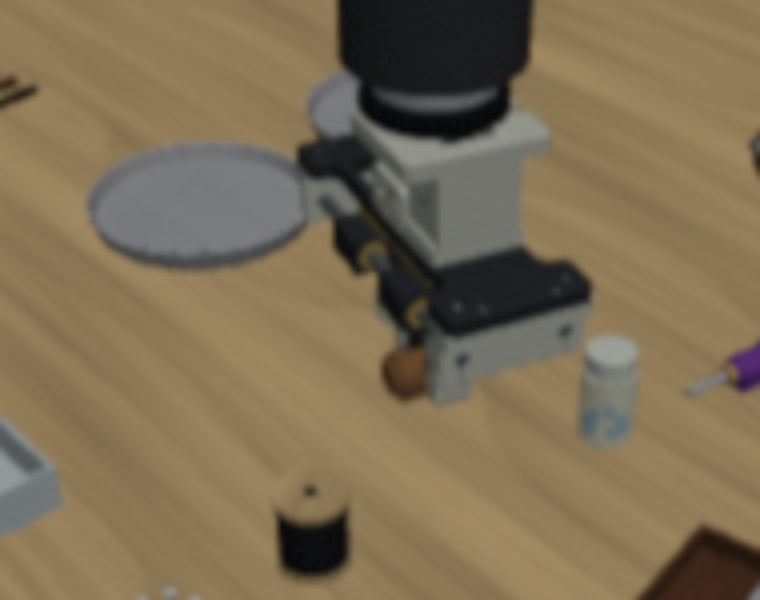

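The short graver is held, with its butt showing at (405,372) in the crop. Moving it over the dish.

```bash
python3 -m jog '0 0 0 0.4 -0.02 0 -1;0 0 0 0.8 -0.03 0 -1;0 0 0 0.8 -0.03 0 -1;0 0 0 0.8 -0.03 0 -1;0 0 0 0.8 -0.03 0 -1;0 0 0 0.8 -0.03 0 -1;0 0 0 0.8 -0.03 0 -1;0 0 0 0.8 -0.03 0 -1'; python3 -m jog '0 0 0 0.8 -0.03 0 -1;0 0 0 0.8 -0.03 0 -1;0 0 0 0.8 -0.03 0 -1;0 0 0 0.8 -0.03 0 -1;0 0 0 0.8 -0.03 0 -1;0 0 0 0.8 -0.03 0 -1;0 0 0 0 0 0 -1;0 0 0 0 0 0 -1'; python3 -c "
from h import *
to_tool([.487,-.3354,.011],-104)"
```

```text
clock: 28.72
tool_pos: [0.525, -0.1479, 0.1027]
orientation: [179.9, -0.0, -104.0]
force: [0.1, -0.3, -0.5]
opening: 0.0208
clock: 29.72
tool_pos: [0.4858, -0.3344, 0.1027]
orientation: [179.9, 0.0, -104.1]
force: [0.2, 0.2, 0.1]
opening: 0.0212
clk 29.73 pos [ 0.4858 -0.3344  0.1027] ori [ 1.7993e+02  1.0000e-02 -1.0408e+02] open 0.0212
turn [ 0.01  0.   -0.01] shift now-axes [ 0.02 -0.04  2.29] shift goal-axes [ 0.02 -0.04  2.29]
```

```bash
python3 -m jog '0 0 0 0 -0.04 0.4 -1;0 0 0 0 0 0.6 -1;0 0 0 0 0 0.5 -1;0 0 0 0 0 0.4 -1;0 0 0 0 0 0.25 -1;0 0 0 0 0 0.1 -1;0 0 0 0 0 0 -1;0 0 0 0 0 0 -1'; python3 -m jog '0 0 0 0 0 0.04 -1;0 0 0 0 0 0 -1;0 0 0 0 0 0 -1'
```

```text
clock: 30.72
tool_pos: [0.4886, -0.3349, 0.014]
orientation: [-179.9, -0.0, -104.0]
force: [0.2, -0.3, -0.5]
opening: 0.021
clock: 31.1
tool_pos: [0.4882, -0.3347, 0.0119]
orientation: [-180.0, -0.0, -104.0]
force: [0.0, -0.7, -0.3]
opening: 0.0214
```

```bash
python3 -m jog '0 0 0 0 0 0.05 -1;0 0 0 0 0 0 -1;0 0 0 0 0 0 -1'; python3 -m jog '0 0 0 0 0 0.03 -1;0 0 0 0 0 0 -1;0 0 0 0 0 0 -1'
```

```text
clock: 31.48
tool_pos: [0.4882, -0.3347, 0.0097]
orientation: [180.0, -0.0, -104.0]
force: [0.5, -0.6, -0.4]
opening: 0.0213
clock: 31.85
tool_pos: [0.4881, -0.3347, 0.0085]
orientation: [180.0, 0.0, -104.0]
force: [-0.5, -0.6, -0.6]
opening: 0.0208
```

```bash
python3 -m jog '0 0 0 0 0 0.02 -1;0 0 0 0 0 0 -1;0 0 0 0 0 0 -1'
```

```text
clock: 32.22
tool_pos: [0.4882, -0.3347, 0.0084]
orientation: [-180.0, -0.0, -104.0]
force: [-0.9, 1.7, 6.3]
opening: 0.0208
```

```bash
python3 -m jog '0 0 0 0 0 0 -0.2;0 0 0 0 0 0 -0.2;0 0 0 0 0 0 -0.2;0 0 0 0 0 -0.2 -0.2;0 0 0 0 0 -0.5 -0.2;0 0 0 0 0 -0.8 -0.2;0 0 0 0 0 -0.8 -0.2;0 0 0 0 0 -0.5 -0.2'; python3 - <<'E'
from h import *
p,d=vision.snapshot("scene");cv2.imwrite("pics/s6.png",cv2.resize(p[100:250,130:320],None,fx=4,fy=4)[:,:,::-1])
to_tool([.443,-.088,.08],-194)
E
```

```text
clock: 33.22
tool_pos: [0.4888, -0.335, 0.1222]
orientation: [-179.9, -0.0, -104.0]
force: [-1.1, 0.6, 0.9]
opening: 0.0352
clk 33.27 pos [ 0.4899 -0.3355  0.1245] ori [-1.7969e+02 -6.0000e-02 -1.0399e+02] open 0.0352
turn [-0.05  0.03 15.71] shift now-axes [-5.72  2.64  1.09] shift goal-axes [2.63 5.72 1.11]
```

View pics/s6.png

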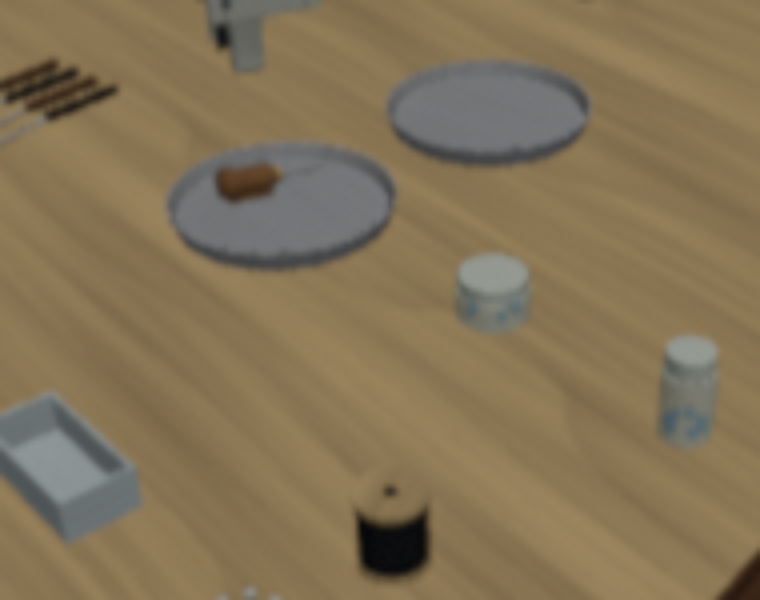

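The short graver lies flat in the far dish, at (265,178) in the crop, with room in front of it for the jar.

```bash
python3 -m jog '0 0 0 -0.4 0.2 0 0;0 0 0 -0.8 0.37 0 0.5;0 0 0 -0.8 0.37 0 1;0 0 0 -0.8 0.37 0 1;0 0 0 -0.8 0.37 0 1;0 0 0 -0.8 0.37 0 1;0 0 0 -0.8 0.37 0 1;0 0 0 -0.5 0.22 0 1'; python3 -m jog '0 0 1 0 0 0 1;0 0 1 0 0 0 1;0 0 1 0 0 0 1;0 0 1 0 0 0 1;0 0 1 0 0 0 1;0 0 1 0 0 0 1;0 0 1 0 0 0 1;0 0 1 0 0 0 1'; python3 -m jog '0 0 1 0 0 0 1;0 0 1 0 0 0 1;0 0 1 0 0 0 1;0 0 1 0 0 0 1;0 0 1 0 0 0 1;0 0 1 0 0 0 1;0 0 1 0 0 0 1;0 0 0.72 0 0 0 1'; python3 - <<'E'
from h import *
to_tool([.443,-.088,.06],-194)
p,d=vision.snapshot("top");P=cloud("top",d)
m=(np.hypot(P[...,0]-.443,P[...,1]+.088)<.045)&(P[...,2]>.029)&(P[...,2]<.042)
print(m.sum(),P[m].mean(0) if m.any() else 0)
E
```

```text
clock: 34.28
tool_pos: [0.4395, -0.0863, 0.1193]
orientation: [179.9, -0.0, -104.0]
force: [0.3, 0.4, -1.1]
opening: 0.0875
clock: 35.28
tool_pos: [0.4399, -0.0875, 0.1191]
orientation: [180.0, -0.1, -150.0]
force: [-0.5, 0.5, 0.6]
opening: 0.0876
clock: 36.28
tool_pos: [0.4398, -0.0876, 0.1191]
orientation: [-180.0, -0.1, 165.8]
force: [0.5, -0.4, 0.1]
opening: 0.0874
clk 36.27 pos [ 0.4398 -0.0876  0.1191] ori [-1.7998e+02 -7.0000e-02  1.6575e+02] open 0.0874
turn [-0.   -0.01 -0.04] shift now-axes [-0.08  0.01  1.48] shift goal-axes [-0.08  0.01  1.48]
85 [ 0.42918063 -0.09018942  0.03406145]
```

```bash
python3 -m jog '0 0 0 -0.08 0.02 0.4 1;0 0 0 0 0 0.5 1;0 0 0 0 0 0.5 1;0 0 0 0 0 0 1;0 0 0 0 0 0 1'; python3 -c "
from h import *
to_tool([.443,-.0885,.004],-194)"
```

```text
clock: 36.95
tool_pos: [0.4443, -0.0877, 0.0642]
orientation: [-180.0, 0.0, 166.0]
force: [-0.2, 0.5, 0.6]
opening: 0.0874
clk 36.95 pos [ 0.4443 -0.0877  0.0642] ori [-1.7999e+02  1.0000e-02  1.6596e+02] open 0.0874
turn [-0.    0.   -0.01] shift now-axes [ 0.03 -0.03  1.5 ] shift goal-axes [ 0.03 -0.03  1.5 ]
```

```bash
python3 -m jog '0 0 0 0.03 -0.02 0.3 1;0 0 0 0 0 0.4 1;0 0 0 0 0 0.4 1;0 0 0 0 0 0.25 1;0 0 0 0 0 0.15 1;0 0 0 0 0 0 1;0 0 0 0 0 0 1'; python3 -m jog '0 0 0 0 0 0 -1;0 0 0 0 0 0 -1;0 0 0 0 0 0 -1;0 0 0 0 0 0 -1;0 0 0 0 0 0 -1'
```

```text
clock: 37.83
tool_pos: [0.4432, -0.0883, 0.0041]
orientation: [180.0, 0.0, 165.9]
force: [-0.3, 0.2, 0.5]
opening: 0.0874
clock: 38.45
tool_pos: [0.443, -0.0884, 0.0038]
orientation: [180.0, 0.0, 165.9]
force: [-0.3, -0.2, 1.4]
opening: 0.0534
```

Gripped at 53.4 mm, which matches the glass. I'll lift it and check the dish layout before placing.

```bash
python3 -m jog '0 0 0 0 0 -0.2 -1;0 0 0 0 0 -0.5 -1;0 0 0 0 0 -0.6 -1;0 0 0 0 0 -0.6 -1;0 0 0 0 0 -0.3 -1;0 0 0 0 0 0 -1;0 0 0 0 0 0 -1'; python3 - <<'E'
from h import *
p,d=vision.snapshot("top");P=cloud("top",d)
cv2.imwrite("pics/t7.png",cv2.resize(p[120:250,240:430],None,fx=4,fy=4)[:,:,::-1])
m=(np.hypot(P[...,0]-.481,P[...,1]+.301)<.076)&(P[...,2]>.015);q=P[m][:,:2]
C,V=cv2.PCACompute(q.astype(np.float32),mean=None);print("graver",len(q),C,np.degrees(np.arctan2(V[0,1],V[0,0])),q.min(0),q.max(0))
to_tool([.488,-.273,.09],166)
E
```

```text
clock: 39.33
tool_pos: [0.4423, -0.0884, 0.091]
orientation: [-180.0, -0.1, 165.9]
force: [0.3, 0.1, -0.8]
opening: 0.0536
graver 198 [[ 0.4837199 -0.3316123]] -11.323749 [ 0.43227634 -0.35051575] [ 0.51522591 -0.31903427]
clk 39.38 pos [ 0.4423 -0.0885  0.0909] ori [-1.7997e+02 -9.0000e-02  1.6589e+02] open 0.0533
turn [-0.01 -0.02 -0.02] shift now-axes [-2.23 -4.2   0.02] shift goal-axes [-2.23 -4.2   0.02]
```

View pics/t7.png

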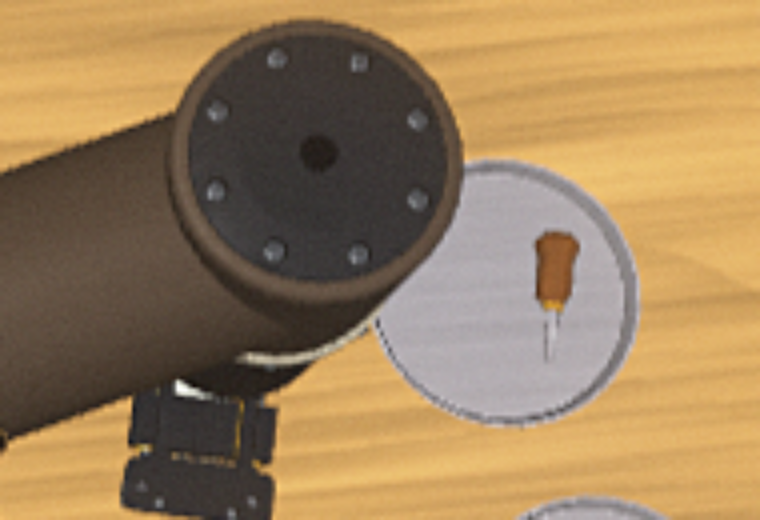

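The short graver is flat at (555,270), with clear floor to the left of it for the jar. Moving the jar over.

```bash
python3 -m jog '0 0 0 -0.2 -0.3 0 -1;0 0 0 -0.35 -0.65 0 -1;0 0 0 -0.35 -0.65 0 -1;0 0 0 -0.35 -0.65 0 -1;0 0 0 -0.35 -0.65 0 -1;0 0 0 -0.35 -0.65 0 -1;0 0 0 -0.28 -0.6 0 -1;0 0 0 0 0 0 -1'; python3 -m jog '0 0 0 0 0 0 -1'; python3 -c "
from h import *
to_tool([.488,-.271,.012],166)"
```

```text
clock: 40.38
tool_pos: [0.4887, -0.2731, 0.0905]
orientation: [-180.0, -0.1, 165.8]
force: [-0.5, 1.1, -1.3]
opening: 0.0534
clock: 40.5
tool_pos: [0.4883, -0.2713, 0.0909]
orientation: [180.0, -0.1, 165.9]
force: [0.2, 0.4, -0.2]
opening: 0.0534
clk 40.5 pos [ 0.4883 -0.2713  0.0909] ori [ 1.8000e+02 -9.0000e-02  1.6585e+02] open 0.0534
turn [ 0.   -0.02 -0.03] shift now-axes [0.01 0.01 1.97] shift goal-axes [0.01 0.01 1.97]
```

```bash
python3 -m jog '0 0 0 0 0 0.4 -1;0 0 0 0 0 0.5 -1;0 0 0 0 0 0.4 -1;0 0 0 0 0 0.3 -1;0 0 0 0 0 0.2 -1;0 0 0 0 0 0.1 -1;0 0 0 0 0 0 -1;0 0 0 0 0 0 -1'; python3 -m jog '0 0 0 0 0 0.03 -1;0 0 0 0 0 0 -1;0 0 0 0 0 0 -1'
```

```text
clock: 41.5
tool_pos: [0.4893, -0.2712, 0.0162]
orientation: [-180.0, 0.0, 165.9]
force: [0.6, 0.5, -0.5]
opening: 0.0533
clock: 41.88
tool_pos: [0.4891, -0.2711, 0.0147]
orientation: [180.0, 0.0, 165.9]
force: [-0.4, -0.2, 0.5]
opening: 0.0533
```

Floor contact should come at about 0.0088, so I'm creeping down.

```bash
python3 -m jog '0 0 0 0 0 0.03 -1;0 0 0 0 0 0.03 -1;0 0 0 0 0 0.02 -1;0 0 0 0 0 0.02 -1;0 0 0 0 0 0 -1;0 0 0 0 0 0 -1'; python3 -m jog '0 0 0 0 0 0.02 -1;0 0 0 0 0 0 -1;0 0 0 0 0 0 -1'
```

```text
clock: 42.62
tool_pos: [0.489, -0.2711, 0.0106]
orientation: [-180.0, 0.0, 165.9]
force: [-0.4, 0.1, -0.9]
opening: 0.0531
clock: 43.0
tool_pos: [0.489, -0.2711, 0.0098]
orientation: [-180.0, -0.0, 165.9]
force: [0.4, -0.6, -1.8]
opening: 0.0533
```

```bash
python3 -m jog '0 0 0 0 0 0.015 -1;0 0 0 0 0 0 -1;0 0 0 0 0 0 -1'; python3 -m jog '0 0 0 0 0 0.01 -1;0 0 0 0 0 0 -1;0 0 0 0 0 0 -1'
```

```text
clock: 43.38
tool_pos: [0.489, -0.2711, 0.0091]
orientation: [180.0, -0.0, 165.9]
force: [-0.7, 0.2, 0.6]
opening: 0.0531
clock: 43.75
tool_pos: [0.4891, -0.2711, 0.0089]
orientation: [-180.0, 0.0, 165.9]
force: [-1.0, 0.1, 1.6]
opening: 0.0533
```

```bash
python3 -m jog '0 0 0 0 0 0.005 -1;0 0 0 0 0 0 0.3;0 0 0 0 0 0 0.4;0 0 0 0 0 0 0.5;0 0 0 0 0 0 0.55;0 0 0 0 0 0 0.55;0 0 0 0 0 0 0.55'; python3 -m jog '0 0 0 0 0 -0.1 0.55;0 0 0 0 0 -0.3 0.55;0 0 0 0 0 -0.6 0.55;0 0 0 0 0 -0.8 0.55;0 0 0 0 0 -0.8 0.55;0 0 0 0 0 -0.6 0.55;0 0 0 -0.3 0.8 -0.3 0.55;0 0 0 -0.3 0.9 0 0.55'; python3 -m jog '0 0 0 -0.4 0.9 0 0.55;0 0 0 -0.4 0.9 0 0.55;0 0 0 -0.4 0.9 0 0.55;0 0 0 -0.4 0.9 0 0.55;0 0 0 0 0.9 0 0.55;0 0 0 0 0.9 0 0.55;0 0 0 0 0.5 0 0.55;0 0 0 0 0 0 0.55'; python3 - <<'E'
from h import *
for c in("top","scene"):
    p,d=vision.snapshot(c);cv2.imwrite(f"pics/{c}9.png",cv2.resize(p,(768,576),interpolation=cv2.INTER_CUBIC)[:,:,::-1]);np.savez(f"{c}9.npz",p=p,d=d)
to_tool([.5,0,.2])
z=np.load("top9.npz");P=cloud("top",z["d"])
for n,x,y,r,h in(("jlow",.489,-.271,.04,.036),("spool",.52,.354,.025,.035),("jtall",.435,.094,.03,.06),("sbig",.6465,.071,.04,.046)):
    m=(np.hypot(P[...,0]-x,P[...,1]-y)<r)&(P[...,2]>h)&(P[...,2]<h+.02);print(n,m.sum(),P[m].mean(0).round(4) if m.any() else 0)
E
```

```text
clock: 44.62
tool_pos: [0.489, -0.2711, 0.0086]
orientation: [180.0, -0.0, 165.9]
force: [-0.7, 0.4, 0.1]
opening: 0.0679
clock: 45.62
tool_pos: [0.53, -0.2108, 0.1512]
orientation: [180.0, 0.2, 165.8]
force: [0.3, -1.2, -0.6]
opening: 0.0678
clock: 46.62
tool_pos: [0.6486, 0.0034, 0.1491]
orientation: [180.0, 0.0, 166.0]
force: [0.4, 0.1, -0.1]
opening: 0.068
clk 46.73 pos [0.6481 0.0019 0.1489] ori [-180.     -0.    165.91] open 0.0677
turn [-0. -0.  0.] shift now-axes [ 3.58 -0.95 -1.28] shift goal-axes [ 3.58 -0.95 -1.28]
jlow 272 [ 0.4875 -0.2704  0.039 ]
spool 0 0
jtall 129 [0.4354 0.0941 0.064 ]
sbig 86 [0.6485 0.0815 0.0499]
```

View pics/top9.png

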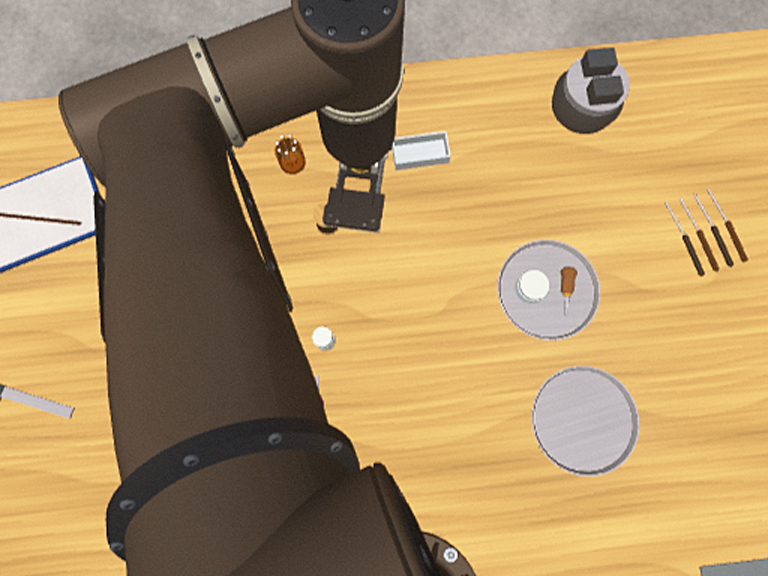

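View pics/scene9.png

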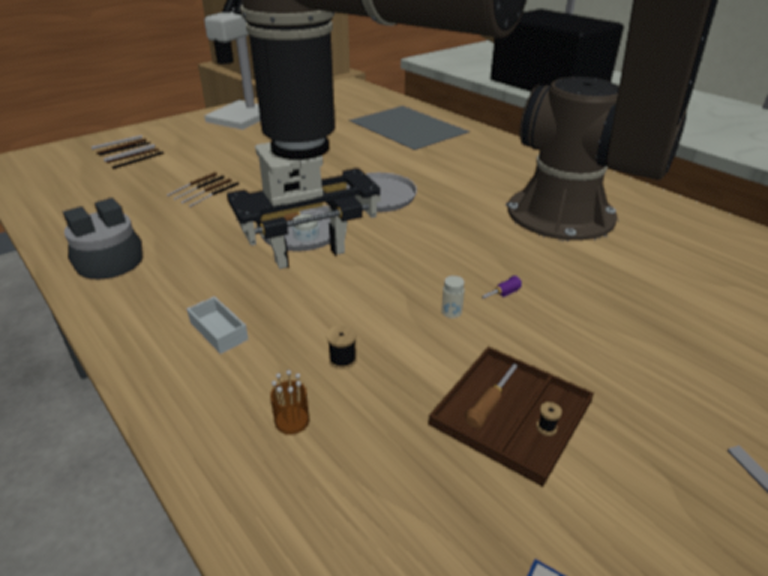

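Everything is in place and the robot is clear. The dish holds the jar at (533,286) and the graver at (567,285). The tray holds the long graver at (493,395) and the spool upright at (549,417). The bystanders have not moved.

```bash
python3 -c "
from plant import ctrl
print(ctrl.close_job())"
```

```text
the job is handed in; nothing more can be done
None
```

Both kits are made up in the order asked, and I handed the job in at about 47 s of the 101 s allowed. `close_job()` reported no verdict.

**What I did**
- **Engraving job:** the long graver lies flat in the tray's wide compartment. The small spool stands upright in the narrow one.
- **Stone-setting job:** the brown short graver lies flat in the dish farthest from the base. The low jar stands beside it, set down at about 2 N of measured contact and then released.

**What the last checks showed**
- **Low jar:** its lid top measured 39 mm up, which is the 5 mm dish floor plus the 34 mm jar. The gap to the short graver was planned at about 2 cm; the last top picture shows the two apart, but I did not measure it there.
- **Tall jar:** its measured position changed by less than 1 mm.
- **Big spool, tin and swab cup:** they look unmoved in the pictures. My number for the big spool came out about 1 cm off because the gripper covered part of it in the top view. The scene view shows it where it was.
- **Tray:** the arm hid it from the top camera, so the tray contents were confirmed only in the scene picture. It shows the graver flat and the spool upright.
- **Forces:** the highest reading I saw was about 14 N, a brief press when setting the long graver down. The force was only read at the end of each move.

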